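# Set the extraction hood's window to its mark and start the fan

## Task

Get the small extraction hood ready for work: with your fingertips, push its sliding window up from beneath the lip until the lip is level with the two marker clips on the side rails, and leave it standing there. Only then press the black button on the separate switch box right down to start the fan, and let it come back up. Do not pinch the lip, and leave the marker clips and the loose things on the bench where they are.

Things in the scene. Friction and masses are not known exactly. Their poses are not given: they have to be found in the camera images.
- hood: fixed grey bench-top extraction hood, 300 wide (y), 300 deep (x), 362 high, with a roof spigot. Origin: middle of the lower front edge, on the bench; x to its back, z up. Its foot is 90 high with an upright front at x = 0; from its top edge the front slopes back, 40 degrees from vertical, for 340, with side rails 30 wide that stand 6 proud of the window. Left wall: counterweight.
- lip_mid (a point): centre of the lip: ledge 228 long (y), 36 deep (x), 16 thick (z) on the window's bottom edge, standing out square to it towards the robot. z: sliding direction, up the slope; x: square through the window into the hood; y: left. Window's face 18 ahead along x, lip's free edge 18 behind, underside 8 below along z. Shut, the underside is level with the foot's top edge; free space below.
- sash (a joint): how far the window (clear pane in an aluminium frame, 236 wide, 202 high, 0.6 kg) has slid up the slope, m: 0 shut, 0.14 at the upper stop; starts between 0.010 and 0.035. It is counterweighted: it stays where it is left, and about 2 to 4 N along the slope moves it slowly either way.
- lip_under: lower half (8 thick) of the lip, which is pushed; axes as lip_mid, origin in the window's outer face at the level of the lip's underside, at mid length
- lip_top: upper half (8 thick) of the lip; same origin and axes as lip_under
- mark (a point): the marked height: midway between two dark steel marker clips (each 26 wide, 16 high along the slope, standing out 10, with a small screw head), one on each side rail at the ends of the lip; axes as lip_mid. The lip is level when lip_mid coincides with this point. The clips sit tight on the rails, 47 to 110 up the slope from the lip at the start.
- clips (a joint): position of the marker clips along the slope in m, on the same scale as sash (the lip is level with them when the two are equal); between 0.082 and 0.120, well short of the window's upper stop
- switch_box: fixed grey switch box on the bench, 80 (x) by 110 (y), 45 high; origin under its centre. In the middle of its top a round collar, 48 diameter, 12 high, carries the button, whose top stands 67 above the bench; no other buttons
- fan_button_top (a point): centre of the top face of the black round button, 32 in diameter, that is pressed straight down; z up
- fan_button (a joint): how far the button is pressed, m: 0 up, 0.006 fully down; a spring pushes it back, fully down takes 5 N
- wax_tin: loose flat round tin, dark green lid, 69 diameter, 27 high; origin under its centre; a bystander standing in front of the hood
- block: loose dark sanding block, 122x66x41; origin under its centre; a bystander
- tape: loose yellow tape measure, 37x72x65 high; origin under its centre; a bystander
- cap: loose grey round wheel centre cap, 60 diameter, 18 high; origin under its centre; a bystander
Not all that is in view belongs to the job. There is more than one size of the switch_box; the one meant has the size given above.

How it is judged:
By the outcome, as a careful person would: the job done as asked, in the order asked, and still so for the second after the job is handed in, with the robot touching nothing.
It also fails if it takes over 51 s, if anything falls off the work surface, if the arm or the gripper's body presses on something with over 40 N, if the wrist force passes 120 N, or if a joint passes its speed limit or range.

## Robot

A 7-joint arm with a two-finger parallel gripper is mounted at the origin on a cart in front of the work surface, level with it; the furniture and walls round the work are solid. World frame = base frame: x ahead of the robot, y to its left, z up, the work surface at z = 0. Lengths are in m, angles in rad, forces in N, time in s.
With the tool pointing down it reaches from about 0.4 to 0.85 m from the base axis. Payload 10.4 kg.
Tool frame: the origin (TCP) lies between the finger pads; the fingertips stand 17 mm ahead of it and the grasp point (between the pads) lies 2 mm behind it; z points along the fingers, y is the line along which they close (so a half turn about z gives the same grasp; the last joint's range is limited). The gripper opens to 85 mm and grips with 20 to 120 N. Pads are 22 mm wide; open, the fingers measure 114 mm over their backs; the gripper's body (76 mm by 85 mm) begins 54 mm behind the grasp point. The pads swing forward as they close: fully open they stand 13 mm farther back than shut.
Start: joints at [-1.224, 0.332, -0.065, 1.46, 0.022, 1.35, -0.088], TCP at [0.226, 0.583, 0.248] pointing down, gripper open.
Joint ranges: [-2.6, 2.6], [-0.5, 2.12], [-1.47, 1.34], [0.16, 2.42], [-1.27, 4.41], [0.06, 2.06], [-2.6, 2.6]. Speed limits (rad/s): [2.22, 2.22, 2.79, 2.79, 3.14, 3.14, 3.14].

## Interface

Orientations are given as a unit quaternion [x, y, z, w].
In Python, from workcell import readout, imaging, manip gives the robot as it stands. The module is installed in compiled form; this text tells all that it offers.
- The arm moves only by the shell command python3 -m crank 'ROWS' [OPENING] [FORCE]. ROWS is JSON, a list of rows, each a list of 4 numbers: the shift along the tool's x, y, z as a fraction of full scale, then the turn about the tool's z as a fraction of full scale. In form: [[x, y, z, yaw], ...]. A call has 1 to 5 rows; each row is the pose to reach, as a shift and turn from the pose commanded when the call began, along the tool's axes at that moment; what a row does not reach only later rows make up. Full scale, the value 1, is 400 mm for a shift and 60 degrees for a turn. A row lasts 1/12 s, in which the tool goes at most 41.7 mm and 7.16 degrees, less where a joint would pass 70% of its speed; a pose out of reach is approached as far as the arm can. A call with a number of a shift or a turn outside -1 to 1 is refused whole. A call with a gripper value outside its range is refused whole. OPENING is the gripper command: -1 is shut, 1 is fully open, values between are in proportion, set as the call begins (- or left out, the last holds). The fingers move at their own pace and stop on an object; FORCE is the grip in N (left out, the last holds). Time passes only in rows, so rows that repeat a pose let the fingers close. It gives the time, the measured TCP pose, the force, the opening and the grip force at its end, in the units of the state.
- readout.get_obs(): the state, without advancing time (a new reading comes with each control period).
- imaging.camera(name): name is "scene" or "top"; returns a dict with "color" (400x640x3 uint8, red, green, blue), "fx", "fy", "cx", "cy" (pixels), "rvec" (rotation vector, rad) and "tvec" (3), from world to camera coordinates, as OpenCV has them. Camera axes: x right, y down, z forward; pixel columns grow to the right and rows downward; lengths in m; the calibration is good to about 2 mm. A picture is of the moment at which its call begins. There is no depth.
- manip.hand_in(): hands the job in; it is judged then, once.
The state is a dict: "clock": time; "joint_pos": joint angles; "joint_velocities": joint speeds; "tau": joint torques, N m; "position": TCP position; "ee_rot": TCP orientation; "ft_force": force on the tool from outside, world axes, zero at the start; "torque": the same for the moment, N m; "grip_width": opening from 0.0 (shut) to 1.0 (fully open); "grasp_force": force on a finger pad.
Only numpy, scipy, OpenCV 4.12 (cv2) and the standard library are available. Lean on these libraries where they do the work, as an engineer would, in place of code of your own. Each camera call takes 0.05 s, during which the arm holds its last target. There are 200 camera calls.

## Working session

There is one attempt and no reset: what is moved stays moved. The work goes in short steps, Python scripts to look and compute and a shell command to move; the robot and the scene stay as the last step left them, time stands still between calls to the robot, and variables do not carry over. Pictures are saved under pics/ and viewed, at most 10 in all, crops included, and the job is handed in when it is done.

```bash
mkdir -p pics
cat > h.py <<'E'
import numpy as np, cv2
from workcell import readout, imaging, manip
def cam(n):
    c=imaging.camera(n); K=np.array([[c["fx"],0,c["cx"]],[0,c["fy"],c["cy"]],[0,0,1.]])
    R=cv2.Rodrigues(np.array(c["rvec"],float))[0]; t=np.array(c["tvec"],float)
    return c["color"],K,R,t
def ray(p,K,R,t):
    d=R.T@np.linalg.inv(K)@np.array([p[0],p[1],1.]); return -R.T@t, d/np.linalg.norm(d)
def onz(p,z,K,R,t):
    o,d=ray(p,K,R,t); return o+d*(z-o[2])/d[2]
def tri(p1,C1,p2,C2):
    o1,d1=ray(p1,*C1);o2,d2=ray(p2,*C2)
    A=np.stack([d1,-d2],1);s=np.linalg.lstsq(A,o2-o1,rcond=None)[0]
    a=o1+d1*s[0];b=o2+d2*s[1];return (a+b)/2,np.linalg.norm(a-b)
def proj(P,K,R,t):
    q=K@(R@np.array(P,float)+t);return q[:2]/q[2]
E
python3 - <<'E'
from h import *
for n in("scene","top"):
    I,K,R,t=cam(n); cv2.imwrite(f"pics/{n}0.png",I[:,:,::-1]); np.savez(n+"0.npz",I=I,K=K,R=R,t=t); print(n,K[0,0],-R.T@t,R[2])
o=readout.get_obs();print(o)
E
```

```text
scene 508.50450932694537 [-0.26062732 -0.48118779  1.16253901] [ 0.5477697   0.29595966 -0.78253194]
top 491.05894891626235 [ 0.33001028 -0.052264    1.39346268] [ 0.11611363 -0.00101877 -0.99323541]
{'clock': 0.1, 'joint_pos': array([-1.22361599,  0.33276131, -0.0647279 ,  1.46083103,  0.02159633,
        1.34988816, -0.08849139]), 'joint_velocities': array([-2.04105028e-03, -1.07308255e-03,  5.39465171e-05, -2.10146249e-03,
       -1.20826523e-03, -9.68515638e-04, -7.50055255e-04]), 'tau': array([ 1.83646857e-04, -6.26738477e+01,  4.84714773e-02, -3.92435467e+01,
        1.63130328e-02,  6.87653126e-03,  1.88488542e-06]), 'position': array([0.22575785, 0.58248083, 0.24763768]), 'ee_rot': array([ 1.83812575e-01,  9.82961129e-01, -5.89505406e-04, -8.94715128e-05]), 'ft_force': array([-1.04307464,  0.20266163,  0.10619315]), 'torque': array([-0.03943152, -0.01174073, -0.01023933]), 'grasp_force': 0.0, 'grip_width': 0.9987680302887288}
```

View pics/scene0.png

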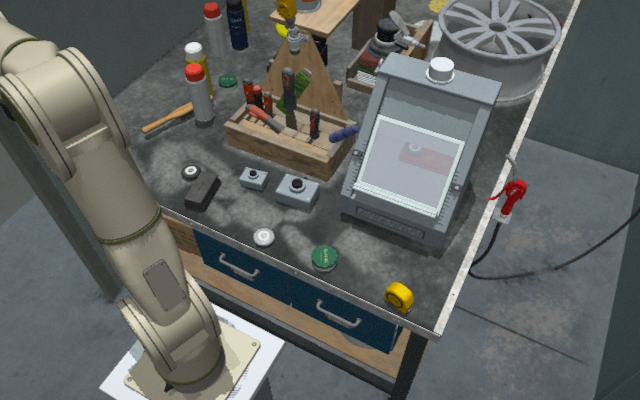

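View pics/top0.png

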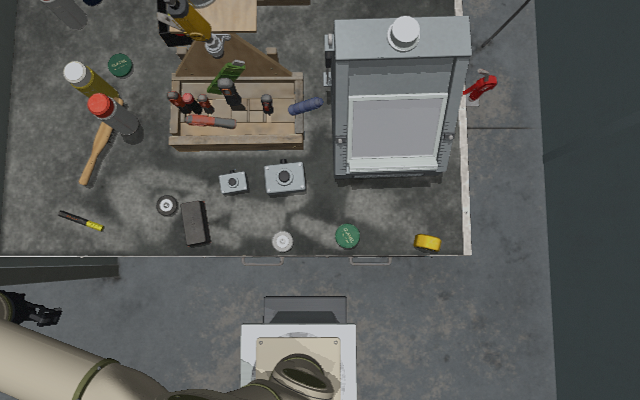

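The scene view shows the hood at about (420,150). There are two switch boxes, at (254,179) and (298,190); in the top view they are at (233,182) and (285,178). The tin is at (347,236) in the top view and the tape at (427,242). I'll enlarge the hood and both boxes.

Run:
```python
import numpy as np,cv2
S=np.load("scene0.npz")["I"][:,:,::-1];T=np.load("top0.npz")["I"][:,:,::-1]
a=cv2.resize(S[100:245,335:480],None,fx=4,fy=4,interpolation=cv2.INTER_CUBIC)
cv2.imwrite("pics/a.png",a)
b=cv2.resize(T[80:200,205:455],None,fx=3.2,fy=3.2,interpolation=cv2.INTER_CUBIC)
cv2.imwrite("pics/b.png",b)
```

```text
(no output)
```

View pics/a.png

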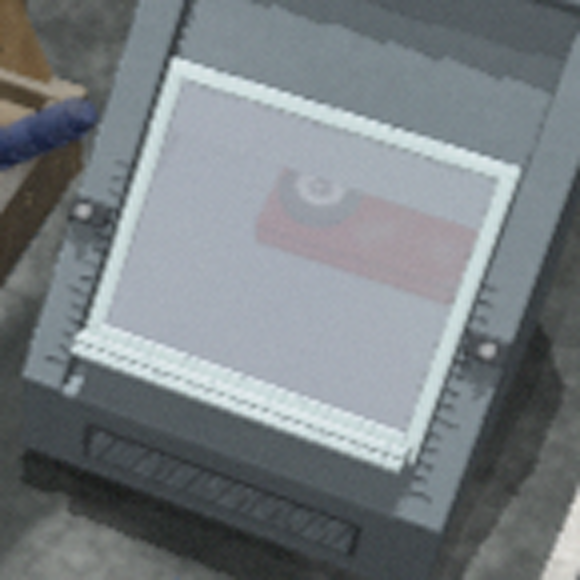

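View pics/b.png

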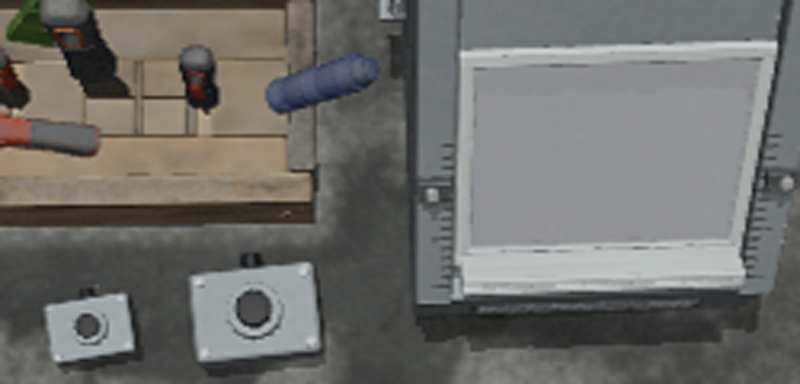

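The switch boxes in the top view are the small one at (233,182), about 75 mm wide, and the large one at (285,178), about 106 x 75 mm. The large one fits 110x80, so it is the one meant. The clip screws are at (340,141) and (451,137) in the top view, and at (356,153) and (457,187) in the scene view.

```bash
cat > m.py <<'E'
from h import *
def load(n):
    d=np.load(n); return d["I"],(d["K"],d["R"],d["t"])
def dark(I,x0,x1,y0,y1,th=75):
    g=I[y0:y1,x0:x1].max(2); m=(g<th).astype(np.uint8)
    n,_,st,c=cv2.connectedComponentsWithStats(m); i=1+np.argmax(st[1:,4]); return c[i]+[x0,y0],st[i]
E
python3 - <<'E'
from m import *
S,CS=load("scene0.npz");T,CT=load("top0.npz")
b=lambda p:(205-.35+p[0]/3.2,80-.35+p[1]/3.2)
a=lambda p:(335-.375+p[0]/4,100-.375+p[1]/4)
pr=lambda n,x:print(n,np.round(x[0],4),round(x[1],4))
L=tri(a((83,211)),CS,b((432,195)),CT);Rr=tri(a((487,350)),CS,b((788,183)),CT)
pr("screwL",L);pr("screwR",Rr)
pr("winTL",tri(a((178,62)),CS,b((461,52)),CT));pr("winTR",tri(a((516,172)),CS,b((776,44)),CT))
pr("lipL",tri(a((76,346)),CS,b((461,289)),CT));pr("lipR",tri(a((403,466)),CS,b((742,290)),CT))
for n,I,r in(("S",S,(285,312,174,196)),("T",T,(275,296,166,187))):
    for th in(60,75,90):print(n,th,*dark(I,*r,th))
bt=dark(T,275,296,166,187)[0];bs=dark(S,285,312,174,196)[0]
pr("btn",tri(bs,CS,bt,CT)); print(onz(bt,.067,*CT),onz(bs,.067,*CS))
for p in((190,278),(312,262),(322,352),(198,363)):print(np.round(onz(b(p),.045,*CT),4))
for n,p in(("tin",(347,234)),("cap",(282,240)),("tape",(427,240)),("block",(194,222))):print(n,np.round(onz(p,.03,*CT),3))
E
```

```text
screwL [ 0.6223 -0.1089  0.1955] 0.0014
screwR [ 0.6313 -0.3857  0.1963] 0.0026
winTL [ 0.7157 -0.1288  0.2606] 0.0006
winTR [ 0.7196 -0.3609  0.2636] 0.0037
lipL [ 0.5594 -0.1359  0.137 ] 0.0013
lipR [ 0.5576 -0.3629  0.1466] 0.0042
S 60 [296.63888889 183.29166667] [ 7  5 10  9 72]
S 75 [296.69230769 183.16666667] [ 7  5 10  9 78]
S 90 [296.625 183.2  ] [ 7  5 10 10 80]
T 60 [283.69230769 179.69230769] [ 4 11 10  5 13]
T 75 [283.46 175.44] [ 4  5 10 11 50]
T 90 [283.72164948 176.06185567] [ 4  5 11 11 97]
btn [0.558  0.0401 0.0561] 0.0017
[0.55666899 0.03868585 0.067     ] [0.54944041 0.03567866 0.067     ]
[0.5856 0.0946 0.045 ]
[ 0.5998 -0.0117  0.045 ]
[ 0.5205 -0.0206  0.045 ]
[0.5109 0.0867 0.045 ]
tin [ 0.398 -0.136  0.03 ]
cap [0.382 0.044 0.03 ]
tape [ 0.382 -0.358  0.03 ]
block [0.432 0.289 0.03 ]
```

```bash
cat > go.py <<'E'
import sys
from h import *
from scipy.spatial.transform import Rotation as Ro
# row for world target x y z and tool-x heading (deg)
def row(P,yaw=181.7):
    o=readout.get_obs();M=Ro.from_quat(o["ee_rot"]).as_matrix()
    d=M.T@(np.array(P)-o["position"])/.4
    h=np.degrees(np.arctan2(M[1,0],M[0,0]));w=-((yaw-h+180)%360-180)/60
    return np.round([*d,w],4).tolist()
if __name__=="__main__":
    v=list(map(float,sys.argv[1:]));print(row(v[:3],*v[3:]))
    o=readout.get_obs();print(np.round(o["clock"],2),np.round(o["position"],4),np.round(o["ft_force"],2))
E
python3 go.py .42 .25 .25
```

```text
[-0.7532, -0.5996, -0.0052, -0.3814]
0.1 [0.2258 0.5825 0.2476] [-1.04  0.2   0.11]
```

```bash
python3 -m crank '[[-0.75,-0.6,0,-0.38],[-0.75,-0.6,0,-0.38],[-0.75,-0.6,0,-0.38],[-0.75,-0.6,0,-0.38],[-0.75,-0.6,0,-0.38]]' -1 20; python3 go.py .42 .25 .25;python3 go.py .45 .0 .25
```

```text
clock: 0.52
position: [0.3305, 0.4017, 0.248]
ee_rot: [-0.015, 1.0, -0.0, -0.0]
ft_force: [0.5, -0.4, 0.1]
grip_width: 0.296
grasp_force: 0.0
[-0.2121, -0.3858, -0.0051, 0.0009]
0.52 [0.3305 0.4017 0.248 ] [ 0.49 -0.4   0.06]
[-0.2679, -1.0128, -0.005, 0.0009]
0.52 [0.3305 0.4017 0.248 ] [ 0.49 -0.4   0.06]
```

```bash
python3 -m crank '[[-0.22,-0.4,0,0],[-0.22,-0.4,0,0],[-0.22,-0.4,0,0],[-0.22,-0.5,0,0],[-0.22,-0.6,0,0]]'; python3 -m crank '[[0,-0.4,0,0],[0,-0.4,0,0],[0,-0.4,0,0],[0,-0.4,0,0],[0,-0.5,0,0]]' |head -2;  python3 go.py .47 -.248 .20
```

```text
clock: 0.93
position: [0.4156, 0.2134, 0.248]
ee_rot: [-0.014, 1.0, -0.0, -0.0]
ft_force: [1.7, 0.5, 0.7]
grip_width: -0.001
grasp_force: 0.0
clock: 1.35
position: [0.4198, 0.0142, 0.2481]
[-0.1067, -0.6589, 0.1199, -0.0011]
1.35 [0.4198 0.0142 0.2481] [ 1.14 -0.18  1.25]
```

```bash
python3 -m crank '[[-0.1,-0.66,0.06,0],[-0.1,-0.66,0.06,0],[-0.1,-0.66,0.06,0],[-0.1,-0.66,0.06,0],[-0.1,-0.66,0.06,0]]' |head -2;  python3 go.py .475 -.248 .14
python3 - <<'E'
from h import *
for n in("scene","top"):
    I,K,R,t=cam(n); np.savez(n+"1.npz",I=I,K=K,R=R,t=t)
    P=readout.get_obs()["position"];p=proj(P,K,R,t)
    print(p)
    if n=="top":a=I[100:260,310:480]
    else:a=I[120:280,310:480]
    cv2.imwrite(f"pics/{n}1.png",cv2.resize(a[:,:,::-1],None,fx=3.5,fy=3.5,interpolation=cv2.INTER_CUBIC))
E
```

```text
clock: 1.77
position: [0.457, -0.1906, 0.2296]
[-0.0408, -0.1447, 0.2241, -0.0012]
1.77 [ 0.457  -0.1906  0.2296] [ 1.23  0.7  -0.31]
[359.89798896 199.10182757]
[376.5071241  205.51134073]
```

View pics/scene1.png

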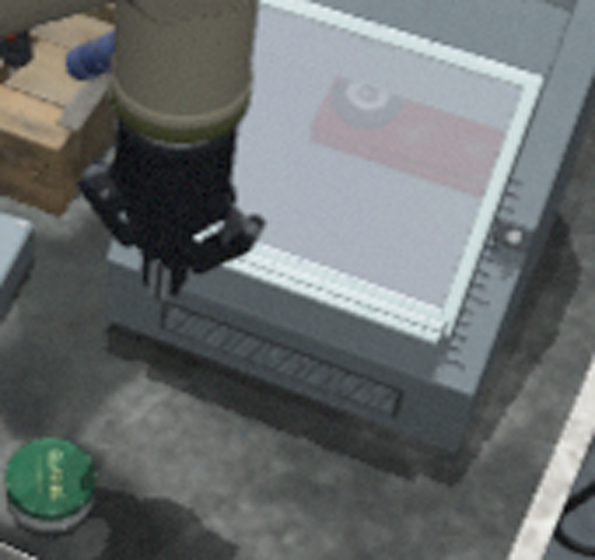

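The crop shows the shut gripper left of mid hood, in front of the lip and clear of it; the right clip is at (513,237) and the lip's lower edge runs to (440,340). I'll lower in front of the lip.

```bash
python3 -m crank '[[-0.04,-0.14,0.08,0],[-0.04,-0.145,0.16,0],[-0.04,-0.145,0.236,0],[-0.04,-0.145,0.236,0],[-0.04,-0.145,0.236,0]]'; python3 go.py .53 -.248 .135
```

```text
clock: 2.28
position: [0.4736, -0.2456, 0.134]
ee_rot: [-0.014, 1.0, 0.0, -0.002]
ft_force: [0.4, 0.5, 0.3]
grip_width: 0.004
grasp_force: 0.0
[-0.1409, -0.0098, -0.0031, -0.0021]
2.28 [ 0.4736 -0.2456  0.134 ] [0.41 0.46 0.33]
```

```bash
python3 -m crank '[[-0.06,0,0,0],[-0.11,0,0,0],[-0.13,0,0,0],[-0.13,0,0,0]]'; python3 go.py .54 -.248 .135
```

```text
clock: 2.62
position: [0.5293, -0.2435, 0.1372]
ee_rot: [-0.016, 1.0, -0.0, 0.001]
ft_force: [0.1, 0.5, 0.2]
grip_width: 0.002
grasp_force: 0.0
[-0.0265, -0.012, 0.0055, 0.0013]
2.62 [ 0.5293 -0.2435  0.1372] [0.09 0.55 0.16]
```

```bash
for i in 1; do python3 -m crank '[[-0.01,0,0.004,0],[-0.02,0,0.004,0],[-0.02,0,0.004,0]]'|sed -n '2p;4p';python3 -m crank '[[-0.01,0,0,0],[-0.02,0,0,0],[-0.02,0,0,0]]'|sed -n '2p;4p';done
```

```text
position: [0.535, -0.2443, 0.1341]
ft_force: [-0.3, 0.2, -0.6]
position: [0.5435, -0.244, 0.1337]
ft_force: [0.5, -0.2, -0.2]
```

```bash
python3 -m crank '[[-0.005,0,0,0],[-0.01,0,0,0],[-0.01,0,0,0]]'|sed -n '1,2p;4p'; python3 -m crank '[[-0.005,0,0,0],[-0.01,0,0,0],[-0.01,0,0,0]]'|sed -n '2p;4p'
```

```text
clock: 3.37
position: [0.545, -0.2444, 0.1333]
ft_force: [-9.4, 1.5, 6.7]
position: [0.547, -0.2449, 0.1333]
ft_force: [-21.1, 3.1, 13.1]
```

```bash
python3 -m crank '[[0,0,-0.01,0],[0,0,-0.02,0],[0,0,-0.02,0]]'|sed -n '1,2p;4p'; python3 -m crank '[[-0.01,0,-0.012,0],[-0.02,0,-0.024,0],[-0.02,0,-0.024,0]]'|sed -n '2p;4p'
python3 - <<'E'
from h import *
I,K,R,t=cam("scene");cv2.imwrite("pics/s2.png",cv2.resize(I[120:250,330:480,::-1],None,fx=4,fy=4,interpolation=cv2.INTER_CUBIC))
E
```

```text
clock: 3.87
position: [0.5505, -0.2442, 0.142]
ft_force: [-6.0, 0.2, 2.7]
position: [0.559, -0.244, 0.1519]
ft_force: [-5.6, 0.6, 3.9]
```

View pics/s2.png

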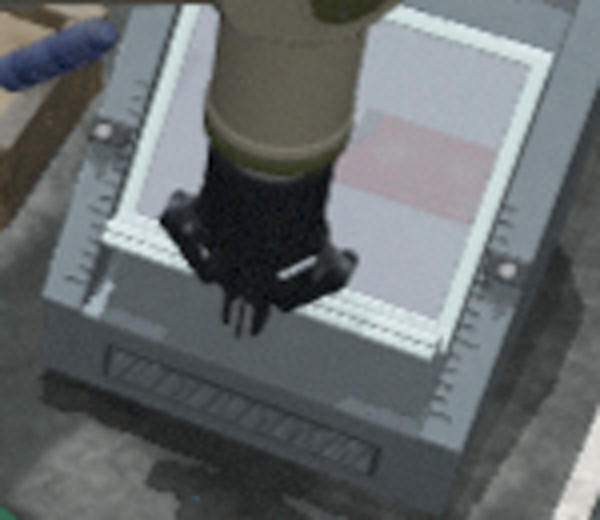

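The crop shows the fingertips at (243,320) under the lip. The window has risen and its right lip end is at (432,355), with the clips at (103,130) and (508,270). I'll push on 40 mm along the slope, then measure.

```bash
python3 -m crank '[[-0.013,0,-0.0153,0],[-0.026,0,-0.0306,0],[-0.039,0,-0.046,0],[-0.052,0,-0.0613,0],[-0.064,0,-0.0766,0]]'|sed -n '1,2p;4p'; python3 -m crank '[[0,0,0,0],[0,0,0,0]]'|sed -n '1,2p;4p'
python3 - <<'E'
from h import *
out=[]
for n,(x,y,w,h) in(("scene",(330,110,140,110)),("top",(325,100,140,80))):
    I,K,R,t=cam(n);np.savez(n+"2.npz",I=I,K=K,R=R,t=t)
    out.append(cv2.resize(I[y:y+h,x:x+w,::-1],None,fx=3,fy=3,interpolation=cv2.INTER_CUBIC) if 0 else cv2.resize(I[y:y+h,x:x+w,::-1],None,fx=3.125,fy=3.125,interpolation=cv2.INTER_CUBIC))
cv2.imwrite("pics/v3.png",np.vstack(out)[:600])
E
```

```text
clock: 4.58
position: [0.5839, -0.2432, 0.1817]
ft_force: [-4.5, 0.2, 0.1]
clock: 4.75
position: [0.585, -0.243, 0.182]
ft_force: [-0.7, 0.6, 0.5]
```

View pics/v3.png

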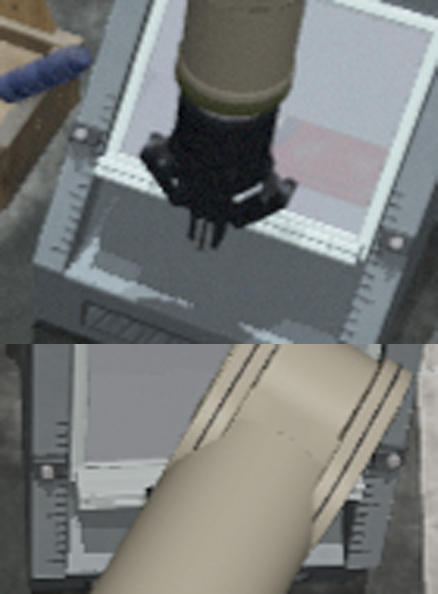

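The upper crop shows the lip's lower edge running from (95,175) to (360,264), with the screws at (80,133) and (396,243), so it is close below the clips. The lower crop shows the lip's left end at (80,508) and its screw at (47,472). I'll compute the distance left.

```bash
cat > rem.py <<'E'
from m import *
psi=np.radians(1.7);c4,s4=np.cos(np.radians(40)),np.sin(np.radians(40))
X=np.array([np.cos(psi),np.sin(psi),0]);Z=np.array([0,0,1.]);u=s4*X+c4*Z;n=c4*X-s4*Z
M=np.array([.6268,-.2473,.1959])
def U(p,C,out): # slope coordinate (mm) of pixel, plane 'out' mm proud of the screw heads; + lateral
    o,d=ray(p,*C);k=n@(M-out/1000*n-o)/(n@d);q=o+k*d-M;Y=np.cross(Z,X);return np.round([q@u*1000,q@Y*1000],1)
E
python3 - <<'E'
from rem import *
S,CS=load("scene2.npz");T,CT=load("top2.npz")
s=lambda x,y:(330-.34+x/3.125,110-.34+y/3.125)
t=lambda x,y:(325-.34+x/3.125,100-.34+(y-344)/3.125)
for p in((80,133),(396,243)):print("screw S",U(s(*p),CS,0))
for p in((95,175),(360,264)):print("lipbot S",U(s(*p),CS,18))
for p in((47,472),(394,460)):print("screw T",U(t(*p),CT,0))
print("lipbot T",U(t(80,508),CT,18))
a=lambda x,y:(335-.375+x/4,100-.375+y/4); print("init",U(a(76,346),CS,18),U(a(403,466),CS,18))
# profile along the lip normal: luminance sampled along u at lateral offsets, scene
Y=np.cross(Z,X)
for nm,I,C,lat in(("S",S,CS,(95,-95,-75)),("T",T,CT,(95,80))):
  g=I.mean(2).astype(np.float32)
  for l in lat:
    pr=[]
    for k in range(-34,26,2):
        x,y=proj(M+l/1000*Y-.018*n+k/1000*u,*C);pr.append(int(cv2.getRectSubPix(g,(1,1),(float(x),float(y)))[0,0]))
    print(nm,l,dict(zip(range(-34,26,2),pr)))
E
```

```text
screw S [ -0.6 139.5]
screw S [  -0.9 -137.7]
lipbot S [-27.5 111.4]
lipbot S [ -23.8 -118.1]
screw T [ -0.3 137.8]
screw T [   1.6 -139.1]
lipbot T [-23.4 112.1]
init [-84.6 111.1] [ -84.4 -114.8]
S 95 {-34: 93, -32: 92, -30: 95, -28: 114, -26: 165, -24: 203, -22: 218, -20: 215, -18: 192, -16: 205, -14: 224, -12: 230, -10: 220, -8: 218, -6: 222, -4: 223, -2: 196, 0: 176, 2: 174, 4: 173, 6: 177, 8: 178, 10: 176, 12: 175, 14: 178, 16: 179, 18: 176, 20: 174, 22: 177, 24: 180}
S -95 {-34: 95, -32: 94, -30: 94, -28: 114, -26: 153, -24: 207, -22: 215, -20: 207, -18: 194, -16: 209, -14: 221, -12: 226, -10: 222, -8: 216, -6: 220, -4: 217, -2: 198, 0: 181, 2: 180, 4: 179, 6: 179, 8: 179, 10: 180, 12: 180, 14: 178, 16: 178, 18: 176, 20: 169, 22: 163, 24: 165}
S -75 {-34: 94, -32: 93, -30: 95, -28: 109, -26: 155, -24: 198, -22: 217, -20: 211, -18: 175, -16: 201, -14: 223, -12: 229, -10: 218, -8: 216, -6: 218, -4: 218, -2: 188, 0: 179, 2: 178, 4: 182, 6: 179, 8: 180, 10: 180, 12: 179, 14: 180, 16: 179, 18: 175, 20: 169, 22: 162, 24: 163}
T 95 {-34: 87, -32: 86, -30: 86, -28: 84, -26: 96, -24: 131, -22: 147, -20: 156, -18: 159, -16: 158, -14: 158, -12: 173, -10: 180, -8: 179, -6: 179, -4: 179, -2: 178, 0: 177, 2: 177, 4: 178, 6: 180, 8: 180, 10: 179, 12: 178, 14: 175, 16: 168, 18: 181, 20: 181, 22: 152, 24: 141}
T 80 {-34: 87, -32: 87, -30: 86, -28: 84, -26: 91, -24: 106, -22: 141, -20: 170, -18: 191, -16: 176, -14: 165, -12: 161, -10: 175, -8: 186, -6: 181, -4: 179, -2: 178, 0: 177, 2: 177, 4: 178, 6: 181, 8: 180, 10: 178, 12: 178, 14: 173, 16: 168, 18: 181, 20: 176, 22: 162, 24: 146}
```

```bash
python3 -m crank '[[-0.005,0,-0.006,0],[-0.01,0,-0.012,0],[-0.015,0,-0.018,0],[-0.0193,0,-0.023,0],[-0.0193,0,-0.023,0]]'|sed -n '1,2p;4p'; python3 -m crank '[[0,0,0,0],[0,0,0,0]]'|sed -n '1,2p;4p'
cat > chk.py <<'E'
from rem import *
Y=np.cross(Z,X)
I,*C=cam("scene");np.savez("sceneN.npz",I=I,K=C[0],R=C[1],t=C[2])
g=I.mean(2).astype(np.float32)
def prof(gg,C,l,out,ks):
    v=[]
    for k in ks:
        x,y=proj(M+l/1000*Y-out/1000*n+k/1000*u,*C);v.append(cv2.getRectSubPix(gg,(1,1),(float(x),float(y)))[0,0])
    return np.array(v)
ks=np.arange(-34,20,.5);E=[]
for l in list(range(75,106,5))+list(range(-105,-74,5)):
    v=prof(g,C,l,18,ks);i=np.argmax(v>157);E.append(ks[i])
print("bottom edge u",np.round(E,1),"mid",np.median(E)+8)
I0,C0=load("scene0.npz");g0=I0.mean(2).astype(np.float32)
for l in(139,-138):
    ks2=np.arange(-16,17,1)
    for dl in(-8,0,8):
        print("clip",l+dl,prof(g0,C0,l+dl,-2 if dl else 0,ks2).astype(int).tolist())
print(readout.get_obs()["position"])
E
python3 chk.py
```

```text
clock: 5.27
position: [0.5926, -0.2426, 0.1915]
ft_force: [-2.4, 0.9, 1.1]
clock: 5.43
position: [0.5925, -0.2428, 0.1913]
ft_force: [-1.6, 0.0, 0.6]
bottom edge u [-14.5 -14.5 -14.5 -14.5 -15.  -14.5 -14.5 -14.  -14.  -14.5 -14.5 -14.
 -14.5 -14. ] mid -6.5
clip 131 [93, 92, 92, 92, 90, 88, 84, 79, 75, 74, 75, 77, 78, 78, 77, 76, 76, 77, 79, 80, 81, 83, 89, 99, 108, 118, 128, 138, 138, 137, 137, 136, 136]
clip 139 [95, 94, 93, 93, 93, 93, 88, 82, 80, 90, 102, 120, 139, 156, 163, 165, 168, 162, 154, 144, 119, 95, 83, 95, 105, 115, 126, 136, 138, 137, 136, 136, 137]
clip 147 [97, 99, 100, 96, 90, 83, 74, 64, 58, 68, 78, 86, 90, 94, 95, 91, 86, 86, 86, 83, 86, 90, 93, 99, 106, 113, 121, 129, 129, 125, 120, 119, 119]
clip -146 [93, 92, 93, 94, 91, 89, 86, 81, 77, 76, 77, 77, 78, 78, 79, 78, 77, 77, 77, 78, 81, 84, 89, 99, 109, 118, 127, 136, 137, 139, 140, 139, 138]
clip -138 [94, 93, 91, 90, 88, 86, 84, 80, 76, 82, 96, 112, 133, 151, 164, 167, 170, 168, 163, 158, 136, 114, 99, 103, 109, 119, 129, 138, 139, 139, 140, 139, 139]
clip -130 [90, 86, 83, 81, 81, 82, 83, 82, 79, 76, 75, 77, 81, 86, 87, 87, 86, 85, 83, 81, 83, 85, 90, 98, 106, 118, 132, 139, 135, 131, 125, 118, 112]
[ 0.5924572  -0.24273874  0.19126947]
```

```bash
python3 -m crank '[[-0.003,0,-0.0035,0],[-0.006,0,-0.0075,0],[-0.009,0,-0.011,0],[-0.009,0,-0.011,0]]'|sed -n '1,2p;4p'; python3 -m crank '[[0,0,0,0],[0,0,0,0]]'|sed -n '2p;4p'; python3 chk.py|sed -n '1,2p;9p'
```

```text
clock: 5.82
position: [0.5959, -0.2427, 0.1957]
ft_force: [-2.7, 0.3, 0.2]
position: [0.5959, -0.2427, 0.1957]
ft_force: [-2.1, 0.4, -0.7]
bottom edge u [-9.5 -9.  -9.5 -9.5 -9.5 -9.5 -9.  -9.  -9.  -9.  -9.  -9.  -9.  -9. ] mid -1.0
clip 131 [93, 92, 92, 92, 90, 88, 84, 79, 75, 74, 75, 77, 78, 78, 77, 76, 76, 77, 79, 80, 81, 83, 89, 99, 108, 118, 128, 138, 138, 137, 137, 136, 136]
```

```bash
python3 -m crank '[[-0.001,0,-0.0013,0],[-0.001,0,-0.0013,0],[-0.001,0,-0.0013,0]]'|sed -n '2p;4p'; python3 -m crank '[[0.01,0,0.006,0],[0.04,0,0.02,0],[0.12,0,0.02,0],[0.22,0,0.02,0],[0.3,0,-0.04,0]]'|sed -n '1,2p;4p'; python3 chk.py|sed -n '1,2p'; python3 go.py .47 .04 .22
python3 - <<'E'
from h import *
I=np.load("sceneN.npz")["I"];cv2.imwrite("pics/s4.png",cv2.resize(I[110:220,330:480,::-1],None,fx=5,fy=5,interpolation=cv2.INTER_CUBIC))
E
```

```text
position: [0.5961, -0.2427, 0.1959]
ft_force: [-3.0, 0.3, -1.3]
clock: 6.7
position: [0.4726, -0.2452, 0.2081]
ft_force: [-0.6, -0.0, 1.0]
bottom edge u [-34.  -34.  -34.  -34.  -34.   -9.   -9.   -8.5  -8.5  -9.   -8.5  -8.5
  -9.   -8.5] mid -1.0
[-0.017, 0.7221, -0.0104, -0.0071]
6.75 [ 0.4696 -0.2489  0.2154] [-0.63 -6.86  2.73]
```

View pics/s4.png

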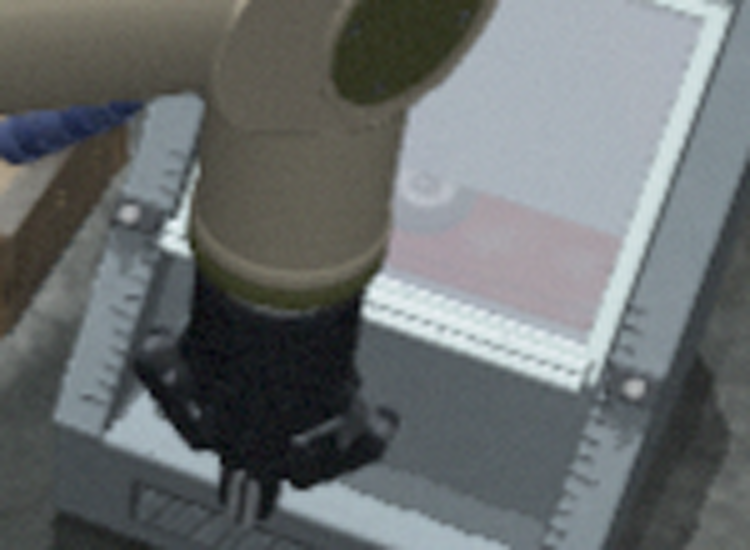

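The lip seam now meets the clip: its right end is at about (585,372) against the screw at (633,387) on the sloping line, so it is within about 1 mm of level. The fingers are clear. Next is the button at about (.555,.037), which matches the large box's centre.

```bash
python3 -m crank '[[0,0.1,0,0],[0,0.2,0,0],[0,0.3,0,0],[0,0.4,0,0],[0,0.5,0,0]]'|sed -n 2p; python3 go.py .555 .037 .14
```

```text
position: [0.4706, -0.0443, 0.2127]
[-0.2162, 0.1971, 0.1824, -0.0017]
7.17 [ 0.4706 -0.0443  0.2127] [ 0.68 -0.57  0.48]
```

```bash
python3 -m crank '[[-0.1,0.09,0,0],[-0.2,0.18,0.03,0],[-0.2,0.22,0.1,0],[-0.2,0.22,0.15,0],[-0.2,0.22,0.15,0]]'|sed -n 2p; python3 go.py .555 .037 .1
```

```text
position: [0.5466, 0.0469, 0.1475]
[-0.0208, -0.0252, 0.1186, 0.0028]
7.58 [0.5466 0.0469 0.1475] [-1.74 -0.26 -0.98]
```

```bash
python3 -m crank '[[-0.02,-0.025,0.04,0],[-0.02,-0.025,0.08,0],[-0.02,-0.025,0.115,0],[-0.02,-0.025,0.115,0],[-0.02,-0.025,0.115,0]]'|sed -n '2p;4p'; python3 go.py .555 .037 .087
python3 - <<'E'
from h import *
o=[]
for n,(x,y) in(("scene",(250,130)),("top",(240,130))):
    I,*C=cam(n);o.append(cv2.resize(I[y:y+90,x:x+90,::-1],None,fx=4.4,fy=4.4,interpolation=cv2.INTER_CUBIC))
    P=readout.get_obs()["position"]-[0,0,.017];p=proj(P,*C);q=proj([.556,.038,.067],*C);print((p-[x,y])*4.4,(q-[x,y])*4.4)
cv2.imwrite("pics/b5.png",np.hstack(o))
E
```

```text
position: [0.5564, 0.0335, 0.107]
ft_force: [0.0, 0.3, 0.8]
[0.0033, 0.0089, 0.0499, -0.0026]
8.0 [0.5564 0.0335 0.107 ] [0.03 0.27 0.79]
[212.32321222 203.18901577] [207.37472938 225.97710004]
[196.34703287 192.73706454] [192.31883482 200.99761166]
```

View pics/b5.png

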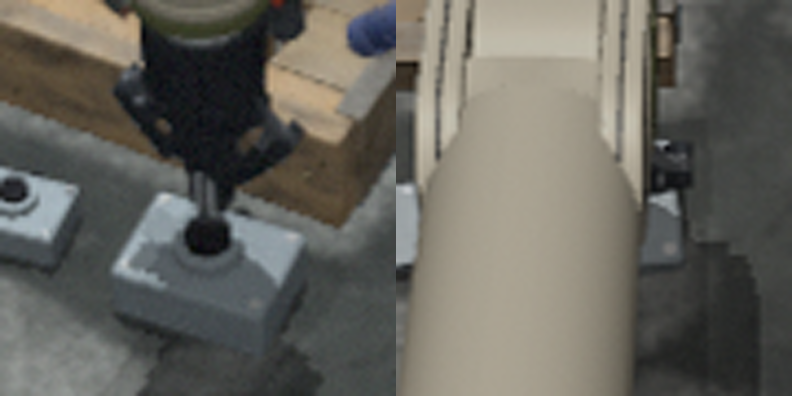

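The left crop shows the fingertip at (207,205) just above the black button at (207,236) of the large box; the small box is at (15,190). I'll press down in small steps.

```bash
python3 -m crank '[[0.008,0.008,0.02,0],[0.008,0.008,0.04,0],[0.008,0.008,0.05,0],[0.008,0.008,0.05,0]]'|sed -n '2p;4p'; python3 -m crank '[[0,0,0.005,0],[0,0,0.01,0],[0,0,0.01,0]]'|sed -n '2p;4p'; python3 -m crank '[[0,0,0.005,0],[0,0,0.01,0],[0,0,0.01,0]]'|sed -n '2p;4p'
```

```text
position: [0.5522, 0.0375, 0.0848]
ft_force: [-0.3, 0.9, -0.3]
position: [0.5531, 0.0374, 0.0819]
ft_force: [-0.7, -0.1, 2.2]
position: [0.5533, 0.0374, 0.0782]
ft_force: [-1.6, 0.6, 4.7]
```

```bash
python3 -m crank '[[0,0,0.004,0],[0,0,0.006,0],[0,0,0.006,0]]'|sed -n '2p;4p'; python3 -m crank '[[0,0,0.003,0],[0,0,0.006,0],[0,0,0.006,0]]'|sed -n '2p;4p'
```

```text
position: [0.5535, 0.0374, 0.0777]
ft_force: [-12.7, -0.6, 28.0]
position: [0.5536, 0.0374, 0.0773]
ft_force: [-22.9, -1.0, 52.2]
```

The button is hard on its stop. I'll release it and lift clear.

```bash
python3 -m crank '[[0,0,-0.02,0],[0,0,-0.05,0],[0,0,-0.1,0],[0,0,-0.2,0],[0,0,-0.3,0]]'|sed -n '2p;4p'; python3 -m crank '[[0.1,0.1,0,0],[0.2,0.2,0,0],[0.25,0.3,0,0],[0.25,0.4,0,0],[0.25,0.5,0,0]]'|sed -n '2p;4p'; python3 -m crank '[[0,0,0,0],[0,0,0,0],[0,0,0,0],[0,0,0,0]]'|sed -n '1,2p;4p'
python3 chk.py|head -2
python3 - <<'E'
from h import *
I=np.load("sceneN.npz")["I"];cv2.imwrite("pics/end.png",cv2.resize(I[110:310,240:480,::-1],None,fx=3,fy=3,interpolation=cv2.INTER_CUBIC))
E
```

```text
position: [0.5521, 0.0371, 0.1937]
ft_force: [0.7, 0.0, -0.6]
position: [0.449, 0.211, 0.1939]
ft_force: [1.3, 1.1, 1.1]
clock: 10.6
position: [0.4513, 0.2086, 0.1932]
ft_force: [0.2, -0.9, -0.2]
bottom edge u [-9.5 -9.  -9.5 -9.5 -9.  -9.5 -9.  -8.5 -8.5 -9.  -9.  -9.  -9.  -9. ] mid -1.0
clip 131 [93, 92, 92, 92, 90, 88, 84, 79, 75, 74, 75, 77, 78, 78, 77, 76, 76, 77, 79, 80, 81, 83, 89, 99, 108, 118, 128, 138, 138, 137, 137, 136, 136]
```

View pics/end.png

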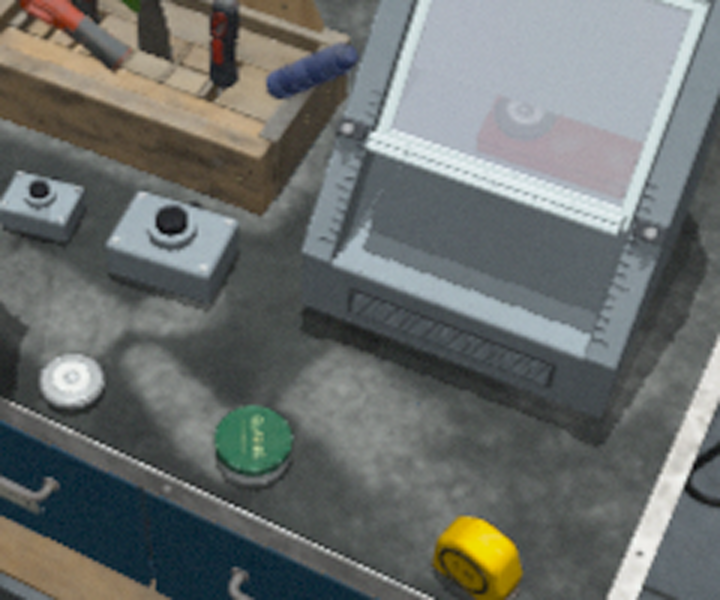

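The picture shows the lip running from (370,145) to (625,225), in line with the clips at (348,128) and (652,232). The button at (172,218) is back up, and the cap, tin and tape are where they were.

```bash
python3 -c "
from workcell import manip
print(manip.hand_in())"
```

```text
the job is handed in; nothing more can be done
None
```

The job is handed in: the window stands with its lip within about 1 mm of level with the clips by camera, the large switch box's button was then pressed to its stop (about 52 N there) and came back up, and the clips and loose things look undisturbed, at about 11 s on the clock.

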